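# Set the carver's speed wheel and start it

## Robot

A 7-joint arm with a two-finger parallel gripper is mounted at the origin on the work surface. World frame = base frame: x ahead of the robot, y to its left, z up, the work surface at z = 0. Lengths are in m, angles in rad, forces in N, time in s.
With the tool pointing down it reaches from about 0.35 to 0.9 m from the base axis. Payload 8.1 kg.
Tool frame: the origin (TCP) lies midway between the tips of the shut fingers; the grasp point (between the pads) lies behind it (arm.tcp_to_grasp is the z of the grasp point in the tool frame, in m); z points along the fingers, y is the line along which they close (so a half turn about z gives the same grasp; the last joint's range is limited). The gripper opens to 92 mm and grips with 3 to 60 N. Pads are 19 mm wide; open, the fingers measure 130 mm over their backs; the gripper's body (75 mm by 190 mm) begins 47 mm behind the grasp point.
Start: joints at [1.099, 0.434, 0.025, 1.573, -0.012, 1.134, -0.075], TCP at [0.225, -0.583, 0.227] pointing down, gripper open.
Joint ranges: [-2.62, 2.62], [-0.44, 2.09], [-1.27, 1.32], [0.08, 2.57], [-1.32, 4.46], [0.12, 2], [-2.74, 2.74]. Speed limits (rad/s): [2.22, 2.22, 3.01, 3.01, 3.14, 3.14, 3.14].

## Interface

Orientations are given as a rotation vector (axis times angle).
In Python, from cell import readout, vision, arm gives the robot as it stands.
- The arm moves only by the tool carry_out, never from a script. Its argument "increments" is one flat list of numbers, 6 for each row, row after row: the shift along the world's x, y, z in mm, then the turn, a rotation vector about the world's x, y, z in rad. In form: [tx, ty, tz, wx, wy, wz, tx, ty, tz, wx, wy, wz, ...]. A call has 1 to 20 rows; each row shifts and turns the commanded pose from where the row before left it; what a row does not reach is not made up. A row lasts 1/8 s, in which the tool goes at most 62.5 mm and 10.7 degrees, less where a joint would pass 70% of its speed; a pose out of reach is approached as far as the arm can. A call with a gripper value outside its range is refused whole. "grip" is the closure, from 0 (fully open) to 1 (shut), set as the call begins (left out, the last holds). The fingers move at their own pace and stop on an object; "newtons" is the grip in N (left out, the last holds). Time passes only in rows, so rows that do not move let the fingers close. It gives the time, the measured TCP pose, the force, the opening and the grip force at its end, in the units of the state.
- readout.observe(): the state, without advancing time (a new reading comes with each control period).
- vision.get_image(name): name is "side" or "top"; returns the picture (384x512x3 uint8, red, green, blue); there is no depth.
- vision.calibration(name): a dict with "fov_y" (degrees; the focal length in pixels is half the picture's height over the tangent of half this angle, whatever the lens; pixels are square), "cx", "cy" (the principal point, pixels), "k1" (the pictures are not rectified: a ray, as slopes to the right and down, at radius r is drawn at 1 + k1 r^2 times it, then the intrinsics apply), "pose" (4x4, takes a point from camera to world coordinates). Camera axes: x right, y up, looking along -z (the intrinsics and any distortion apply to the point x, -y, -z); pixel columns grow to the right and rows downward; lengths in m; the calibration is good to about 2 mm. A picture is of the moment at which its call begins. calibration takes no time and is no camera call.
- arm.sign_off(): hands the job in; it is judged then, once.
The state is a dict: "clock": time; "joints": joint angles; "dq": joint speeds; "joint_efforts": joint torques, N m; "position": TCP position; "ee_rot": TCP orientation; "force": force on the tool from outside, world axes, zero at the start; "ft_torque": the same for the moment, N m; "width": opening from 0.0 (shut) to 1.0 (fully open); "gripper_force": force on a finger pad.
Only numpy, scipy, OpenCV 4.12 (cv2) and the standard library are available. Lean on these libraries where they do the work, as an engineer would, in place of code of your own. Each camera call takes 0.05 s, during which the arm holds its last target. There are 200 camera calls.

## Task

With the fingertips, gently roll the knurled speed wheel on top of the control unit toward the unit's rear, click by click, until its green stripe clicks in at the crest between the two white arrowheads, without rolling it a click too far. Then press the red start button right down and let it spring back. Grasp nothing, and leave the carving tools and everything else on the bench and on the unit where they are.

Things in the scene. Friction and masses are not known exactly. Their poses are not given: they have to be found in the camera images.
- unit: dark grey control unit of a power carver, a box 180 (its x) x 240 (its y) x 75 mm high, fixed to the bench. Origin: centre of its underside. Its x points from its front (aluminium plate, nearer the robot) to its rear, y to its left, z up. The thumbwheel is in its top at x = -30, y = +55 mm; the red button at x = -30, y = -60 mm
- wheel_crest (a point): highest point of the untouched thumbwheel, mid-width, 93 mm above the bench, 18 mm above the unit's top; sinks with the wheel. The wheel is a black knurled roller, 64 mm across, 34 mm wide, its axle level along the unit's y, sunk in a slot 72 x 44 mm. Its rim has a white tick every 30 degrees and one broad green stripe. Two white arrowheads on black lugs (24 x 14, 9 mm high) beside the slot point at the crest line
- axle: sprung axle of the thumbwheel; origin at the wheel's centre, 61 mm above the bench, 32 mm under the crest. Under a fingertip the wheel sinks straight down up to 6 mm, from 3.5 N and about 1 N more per mm, then is rigid; it comes up again when let go
- wheel (a joint): turn of the thumbwheel, rad; 0 = green stripe on the crest. Grows as the top of the wheel rolls toward the unit's rear (+x of the unit). Clicks every 0.524 rad (30 degrees, 17 mm of rim) and falls into the nearest click when let go; about 2 N along the rim takes it over. Stops at +-1.73. Starts one or two clicks below 0: the stripe shows in front of the crest
- start_top (a point): centre of the top of the red start button, 28 mm across, 97 mm above the bench when up; it is in a black collar 44 mm across, 12 mm high above the unit's top. Sprung, pushes straight down
- start (a joint): travel of the start button, m; 0 = up, 0.006 = fully down (about 5 N); springs back up
- gouge: carving gouge, pale wooden handle, 210 mm long along its x, lying on the bench; origin under its middle
- vtool: V-tool with a tan handle, 200 mm long along its x, lying on the bench; origin under its middle
- mallet: round wooden carver's mallet standing on its head (80 mm across, 214 mm tall with the handle up); origin under its centre
- sander: cork sanding block 100 x 62 x 34 mm; origin under its centre
- oil: amber jar with a steel cap, 56 mm across, 110 mm tall; origin under its centre
- wax: brass tin, 42 mm across, 20 mm tall, standing on top of the control unit near its rear right corner; origin under its centre
- pencil: flat red pencil 12 mm wide, 7 mm thick, about 150 mm long along its y, lying along the rear of the unit's top; origin under its middle

How it is judged:
By the outcome, as a careful person would: the job done as asked, in the order asked, and still so for the second after the job is handed in, with the robot touching nothing.
It also fails if it takes over 48 s, if anything falls off the work surface, if the arm or the gripper's body presses on something with over 40 N, if the wrist force passes 120 N, or if a joint passes its speed limit or range.

## Working session

There is one attempt and no reset: what is moved stays moved. The work goes in short steps, Python scripts to look and compute and a tool call to move; the robot and the scene stay as the last step left them, time stands still between calls to the robot, and variables do not carry over. Pictures are saved under pics/ and viewed, at most 10 in all, crops included, and the job is handed in when it is done.

Besides the shell and the picture viewer there is one more tool, called as name(argument=value, ...) on one line, values as JSON. carry_out: Moves the arm, as the interface text tells. Its arguments: {"type":"object","properties":{"increments":{"type":"array","items":{"type":"number"}},"grip":{"type":"number"},"newtons":{"type":"number"}},"required":["increments"]}

```bash
ls; mkdir -p pics; python3 - <<'E'
from cell import readout, vision, arm
import cv2,numpy as np
for n in("side","top"):
    im=vision.get_image(n); cv2.imwrite(f"pics/{n}0.png",im[...,::-1]); c=vision.calibration(n); print(n,c)
s=readout.observe(); print(s['clock'],s['position'],s['ee_rot'],s['width'],s['force'],arm.tcp_to_grasp)
E
```

```text
pics
side {'fov_y': 54.43320688762971, 'cx': 251.61161788586514, 'cy': 189.84536598656285, 'k1': 0.01514287660141084, 'pose': array([[ 0.93669996,  0.27438247, -0.21750276,  0.26767839],
       [-0.34996705,  0.71456903, -0.6057344 , -0.5850409 ],
       [-0.01078217,  0.64351019,  0.7653616 ,  0.87793113],
       [ 0.        ,  0.        ,  0.        ,  1.        ]])}
top {'fov_y': 44.920615069183576, 'cx': 256.5434078539284, 'cy': 195.2426380300172, 'k1': -0.054755075559550254, 'pose': array([[-0.02468791,  0.99228768, -0.12147289,  0.32019726],
       [-0.99954906, -0.02657908, -0.01397274, -0.00598981],
       [-0.01709361,  0.12107316,  0.9924964 ,  1.40663645],
       [ 0.        ,  0.        ,  0.        ,  1.        ]])}
0.1 [ 0.22512038 -0.5825642   0.22604606] [-3.08701805e+00 -5.75817268e-01  6.39688902e-04] 0.9995707030525444 [-0.20610624  0.69493413  0.60034225] -0.0188
```

View pics/side0.png

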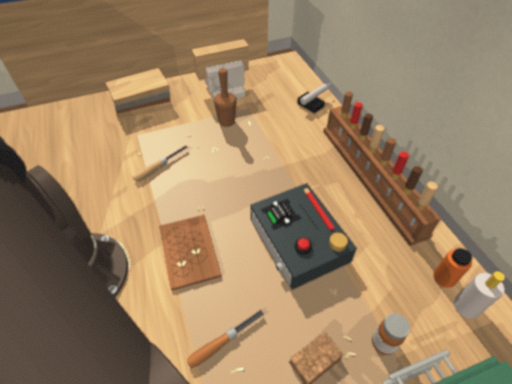

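View pics/top0.png

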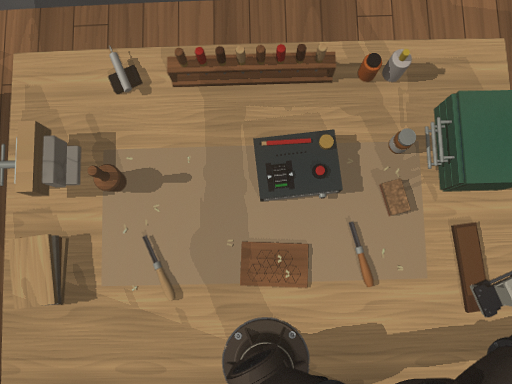

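Side view: wheel near (282,213), button (304,245), tin (338,242). Top view: wheel near (280,176) with the green stripe toward the robot, button (320,171), pencil along the rear.

```bash
cat > h.py <<'E'
import cv2,numpy as np
from cell import vision
def ray(n,uv):
    c=vision.calibration(n); f=192/np.tan(np.radians(c['fov_y']/2))
    K=np.array([[f,0,c['cx']],[0,f,c['cy']],[0,0,1]])
    p=cv2.undistortPoints(np.array([[uv]],float),K,np.array([c['k1'],0,0,0.]))[0,0]
    return c['pose'][:3,3], c['pose'][:3,:3]@np.array([p[0],-p[1],-1])
def onz(n,uv,z):
    o,d=ray(n,uv); return (o+d*(z-o[2])/d[2])[:2]
def proj(n,P):
    c=vision.calibration(n); f=192/np.tan(np.radians(c['fov_y']/2)); T=np.linalg.inv(c['pose'])
    q=T[:3,:3]@np.array(P)+T[:3,3]; a=np.array([q[0],-q[1]])/-q[2]
    return a*(1+c['k1']*(a@a))*f+[c['cx'],c['cy']]
def blob(n,im,mask,box):
    m=np.zeros(mask.shape,np.uint8);x0,y0,x1,y1=box;m[y0:y1,x0:x1]=mask[y0:y1,x0:x1]
    k,l,s,c=cv2.connectedComponentsWithStats(m); i=1+np.argmax(s[1:,4]); return c[i],s[i,4],(l==i).astype(np.uint8)
E
python3 - <<'E'
from h import *
a=[]
for n,b in(("top",(245,120,350,210)),("side",(240,175,365,295))):
    im=cv2.imread(f"pics/{n}0.png");h=cv2.cvtColor(im,cv2.COLOR_BGR2HSV);H,S,V=[h[...,i].astype(int) for i in range(3)]
    red=((H<6)|(H>174))&(S>150)&(V>90)
    bb=(310,160,332,182) if n=="top" else (293,235,316,256)
    c,s,_=blob(n,im,red,bb);print(n,'button',c,s,onz(n,c,.097))
    g=(H>45)&(H<80)&(S>120)&(V>60)
    c,s,_=blob(n,im,g,b);print('green',c,s,onz(n,c,.085))
    y=(H>15)&(H<30)&(S>120)&(V>90)
    bb=(315,132,337,150) if n=="top" else (326,230,352,253)
    c,s,_=blob(n,im,y,bb);print('wax',c,s,onz(n,c,.095 if n=='top' else .09))
    x0,y0,x1,y1=b
    a.append(cv2.resize(im[y0:y1,x0:x1],(400,400*(y1-y0)//(x1-x0)),interpolation=cv2.INTER_CUBIC))
    if n=="top":
        d=((V<75)).astype(np.uint8); _,s,m=blob(n,im,d,b)
        m=cv2.morphologyEx(m,cv2.MORPH_CLOSE,np.ones((9,9)))
        r=cv2.boxPoints(cv2.minAreaRect(cv2.findContours(m,0,2)[0][0]));print(r)
        W=np.array([onz(n,p,.075) for p in r]);print(W,W.mean(0),np.linalg.norm(np.diff(W,axis=0),axis=1))
h=max(x.shape[0] for x in a);print([x.shape for x in a])
cv2.imwrite("pics/c0.png",np.hstack([cv2.copyMakeBorder(x,0,h-x.shape[0],0,0,0) for x in a]))
E
```

```text
top button [319.77464789 170.07042254] 71 [ 0.54806845 -0.1699357 ]
green [280.58064516 184.70967742] 31 [ 0.51058152 -0.05718215]
wax [325.84848485 141.18787879] 165 [ 0.63241623 -0.19128554]
[[253.12196 138.09756]
 [335.43903 128.95123]
 [342.39026 191.5122 ]
 [260.07318 200.65854]]
[[ 0.65240299  0.01862683]
 [ 0.67321036 -0.2239481 ]
 [ 0.48738843 -0.23537901]
 [ 0.46717253  0.00296684]] [ 0.57004358 -0.10943336] [0.24346568 0.18617318 0.23920165]
side button [303.19834711 243.5785124 ] 121 [ 0.54699756 -0.17194052]
green [271.69230769 216.95384615] 65 [ 0.50961673 -0.06300042]
wax [338.20229008 241.34732824] 262 [ 0.63261797 -0.19299571]
[(342, 400, 3), (384, 400, 3)]
```

View pics/c0.png

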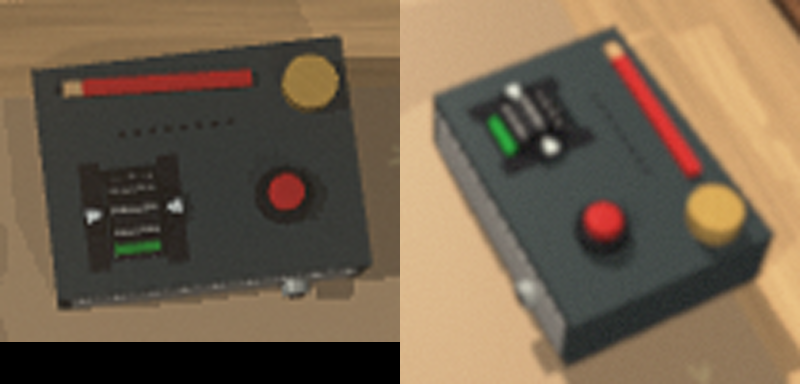

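The crop shows arrowheads at top-image pixels (269.1,176.4) and (291.2,174.1); the green stripe is about 28 mm in front of the crest, with one tick between. That is two clicks.

```bash
python3 - <<'E'
from h import *
for n in("top","side"):
    im=cv2.imread(f"pics/{n}0.png");h=cv2.cvtColor(im,cv2.COLOR_BGR2HSV);S,V=h[...,1],h[...,2]
    m=((V>140)&(S<60)).astype(np.uint8)
    x0,y0,x1,y1=(262,165,300,190) if n=="top" else (262,195,300,228)
    k,l,s,c=cv2.connectedComponentsWithStats(m[y0:y1,x0:x1])
    for i in range(1,k):
        if s[i,4]>4: print(n,c[i]+[x0,y0],s[i,4],onz(n,c[i]+[x0,y0],.084))
ux=np.array([np.cos(.085),np.sin(.085)]);uy=np.array([-ux[1],ux[0]])
b=np.array([.5475,-.171]); w=b+.115*uy; print(w, w+.06*uy*0-.0277*ux, onz("top",(280.58,184.71),.077),onz("side",(271.7,216.95),.077))
print('unit from rect: wheel',np.array([.570,-.1094])-.03*ux+.055*uy,'btn',np.array([.570,-.1094])-.03*ux-.06*uy)
E
```

```text
top [290.6 173.8] 5 [ 0.54170811 -0.08707597]
top [268.66666667 176.66666667] 6 [ 0.53506585 -0.02363878]
side [275.125 202.875] 16 [ 0.53643671 -0.02243474]
side [286.5        220.28571429] 14 [ 0.54173667 -0.08590762]
[ 0.53773677 -0.05641519] [ 0.51013677 -0.05876685] [ 0.51173305 -0.05749013] [ 0.51208141 -0.05772917]
unit from rect: wheel [ 0.53543894 -0.0571455 ] btn [ 0.54520217 -0.17173031]
```

carry_out(increments=[15,26,0,0,0,-0.02,15,26,0,0,0,-0.02,15,26,0,0,0,-0.02,15,26,0,0,0,-0.02,15,26,0,0,0,-0.02,15,26,0,0,0,-0.02,15,26,0,0,0,-0.02,15,26,0,0,0,-0.02,15,26,0,0,0,-0.02,15,26,0,0,0,-0.02,15,26,0,0,0,-0.02,15,26,0,0,0,-0.02,15,26,0,0,0,-0.02,15,26,0,0,0,-0.024,15,26,0,0,0,0,15,26,0,0,0,0,15,26,0,0,0,0,15,26,0,0,0,0,15,26,0,0,0,0,15,26,0,0,0,0], grip=1, newtons=10)

```text
clock: 2.6
position: [0.5254, -0.0622, 0.2264]
ee_rot: [3.139, 0.133, -0.001]
force: [-0.5, 0.1, -0.3]
width: 0.006
gripper_force: 0.0
```

carry_out(increments=[6,6.5,-15,0,0,0,0,0,-15,0,0,0,0,0,-15,0,0,0,0,0,-15,0,0,0,0,0,-15,0,0,0,0,0,-15,0,0,0,0,0,-15,0,0,0,0,0,-15,0,0,0,0,0,-6,0,0,0,0,0,0,0,0,0])

```text
clock: 3.85
position: [0.5311, -0.0564, 0.1004]
ee_rot: [-3.139, -0.133, 0.001]
force: [0.2, 0.4, 0.2]
width: 0.004
gripper_force: 0.0
```

carry_out(increments=[0,0,-4,0,0,0,0,0,-3,0,0,0,0,0,-2,0,0,0,0,0,-1,0,0,0,0,0,0,0,0,0,0,0,0,0,0,0])

```text
clock: 4.6
position: [0.5315, -0.0565, 0.091]
ee_rot: [3.139, 0.133, 0.001]
force: [0.8, 0.3, 3.5]
width: 0.005
gripper_force: 2.1
```

carry_out(increments=[0,0,-2,0,0,0,0,0,-2,0,0,0,0,0,0,0,0,0,0,0,0,0,0,0])

```text
clock: 5.1
position: [0.5317, -0.0565, 0.0872]
ee_rot: [3.139, 0.133, 0.001]
force: [-1.8, 0.2, 8.8]
width: 0.009
gripper_force: 3.9
```

carry_out(increments=[2,0.2,0,0,0,0,2,0.2,0,0,0,0,2,0.2,0,0,0,0,2,0.2,0,0,0,0,2,0.2,0,0,0,0,2,0.2,0,0,0,0,2,0.2,0,0,0,0,0,0,0,0,0,0])

```text
clock: 6.1
position: [0.5466, -0.0551, 0.0874]
ee_rot: [3.139, 0.133, 0.004]
force: [1.6, 0.4, 8.3]
width: 0.006
gripper_force: 3.8
```

carry_out(increments=[0,0,5,0,0,0,0,0,15,0,0,0,0,0,20,0,0,0,-15,0,20,0,0,0,0,0,0,0,0,0])

```text
clock: 6.72
position: [0.5301, -0.0551, 0.1483]
ee_rot: [3.138, 0.133, 0.002]
force: [-0.4, 0.5, -0.3]
width: 0.005
gripper_force: 0.0
```

```bash
cat > look.py <<'E'
import sys
from h import *
a=[]
for n,b in(("top",(245,120,350,210)),("side",(240,175,365,295))):
    im=vision.get_image(n)[...,::-1].copy();h=cv2.cvtColor(im,cv2.COLOR_BGR2HSV);H,S,V=[h[...,i].astype(int) for i in range(3)]
    try:
        c,s,_=blob(n,im,(H>45)&(H<80)&(S>120)&(V>60),b);print(n,'green',c,s,[onz(n,c,z).round(4) for z in(.077,.089,.093)])
    except Exception: print(n,'no green')
    x0,y0,x1,y1=b;a.append(cv2.resize(im[y0:y1,x0:x1],(400,384),interpolation=cv2.INTER_CUBIC))
cv2.imwrite(sys.argv[1],np.hstack(a))
E
python3 look.py pics/c1.png
```

```text
top no green
side green [275.55844156 213.16883117] 77 [array([ 0.5264, -0.0499]), array([ 0.5225, -0.058 ]), array([ 0.5212, -0.0606])]
```

View pics/c1.png

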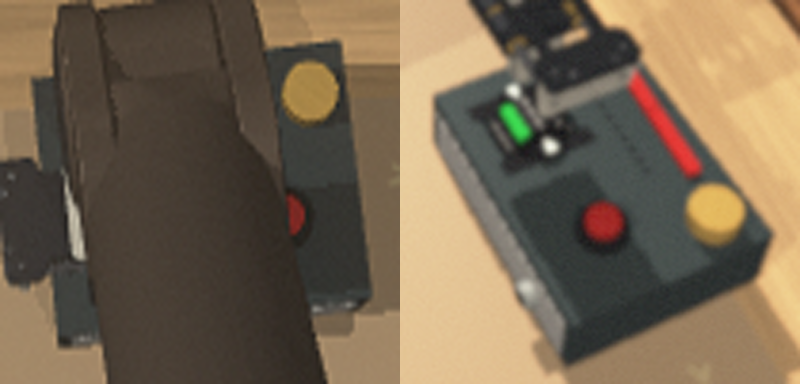

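Side view: the stripe has moved one click and is now 16 mm in front of the crest. I'll repeat the same stroke.

carry_out(increments=[1.5,-1,-20,0,0,0,0,0,-20,0,0,0,0,0,-8,0,0,0,0,0,-4,0,0,0,0,0,-4,0,0,0,0,0,-2,0,0,0,0,0,-2,0,0,0,0,0,0,0,0,0,0,0,0,0,0,0])

```text
clock: 7.95
position: [0.5324, -0.056, 0.0877]
ee_rot: [3.139, 0.133, 0.002]
force: [-1.1, 0.3, 7.8]
width: 0.006
gripper_force: 3.7
```

carry_out(increments=[2,0.2,0,0,0,0,2,0.2,0,0,0,0,2,0.2,0,0,0,0,2,0.2,0,0,0,0,2,0.2,0,0,0,0,2,0.2,0,0,0,0,2,0.2,0,0,0,0,0,0,0,0,0,0])

```text
clock: 8.95
position: [0.5478, -0.0546, 0.0882]
ee_rot: [3.139, 0.133, 0.007]
force: [1.7, 0.3, 7.0]
width: 0.008
gripper_force: 3.4
```

carry_out(increments=[0,0,5,0,0,0,0,0,15,0,0,0,0,0,20,0,0,0,0,-20,0,0,0,0,0,-20,0,0,0,0,0,-20,0,0,0,0,0,-20,0,0,0,0,0,-20,0,0,0,0,0,-16,0,0,0,0,0,0,0,0,0,0])

```text
clock: 10.2
position: [0.5456, -0.1723, 0.1267]
ee_rot: [3.138, 0.129, -0.0]
force: [-0.4, 0.5, 0.0]
width: 0.005
gripper_force: 0.0
```

```bash
python3 look.py pics/c2.png
```

```text
top green [279.58490566 174.43396226] 53 [array([ 0.5419, -0.0555]), array([ 0.5399, -0.0551]), array([ 0.5392, -0.0549])]
side green [281.46052632 210.27631579] 76 [array([ 0.5449, -0.0467]), array([ 0.5407, -0.0548]), array([ 0.5393, -0.0575])]
```

View pics/c2.png

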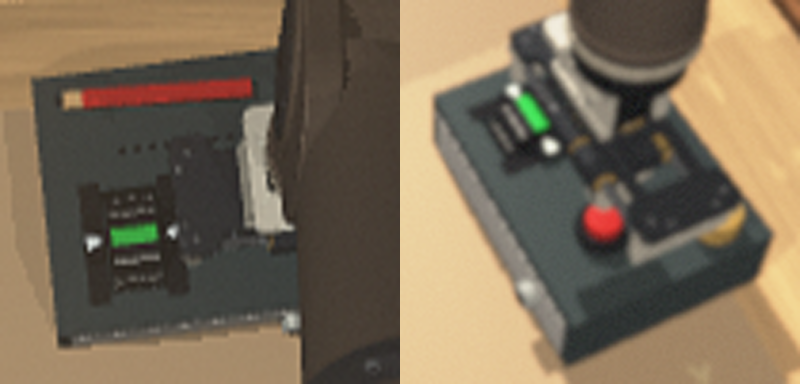

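The stripe is on the crest between the arrowheads (x 0.539 against 0.5385). Next is the button press.

carry_out(increments=[1,1,-10,0,0,0,0,0,-10,0,0,0,0,0,-6,0,0,0,0,0,-3,0,0,0,0,0,-3,0,0,0,0,0,-2,0,0,0,0,0,0,0,0,0,0,0,0,0,0,0])

```text
clock: 11.3
position: [0.5467, -0.1695, 0.0929]
ee_rot: [-3.139, -0.133, 0.0]
force: [-2.8, 1.6, 3.9]
width: 0.006
gripper_force: 2.0
```

carry_out(increments=[0,0,-1,0,0,0,0,0,-1,0,0,0,0,0,-1,0,0,0,0,0,-1,0,0,0,0,0,0,0,0,0,0,0,0,0,0,0])

```text
clock: 12.05
position: [0.5469, -0.1697, 0.0909]
ee_rot: [3.138, 0.133, 0.002]
force: [-11.1, 2.9, 28.5]
width: 0.006
gripper_force: 13.9
```

It bottomed out: the force jumped to 28 N at z = 0.091. Now release.

carry_out(increments=[0,0,3,0,0,0,0,0,5,0,0,0,0,0,10,0,0,0,0,0,20,0,0,0,0,0,30,0,0,0,0,0,30,0,0,0,0,-20,20,0,0,0,0,-30,0,0,0,0,0,-30,0,0,0,0,0,-30,0,0,0,0,0,-30,0,0,0,0,0,0,0,0,0,0,0,0,0,0,0,0])

```text
clock: 13.68
position: [0.547, -0.3091, 0.2068]
ee_rot: [-3.138, -0.133, -0.001]
force: [0.6, 0.0, -0.1]
width: 0.002
gripper_force: 0.0
```

```bash
python3 look.py pics/c3.png
```

```text
top green [279.58490566 174.43396226] 53 [array([ 0.5419, -0.0555]), array([ 0.5399, -0.0551]), array([ 0.5392, -0.0549])]
side green [281.39726027 210.24657534] 73 [array([ 0.5448, -0.0466]), array([ 0.5406, -0.0546]), array([ 0.5392, -0.0573])]
```

View pics/c3.png

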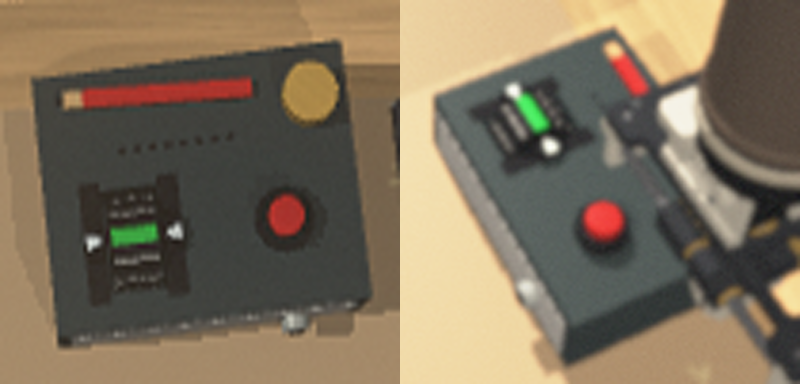

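The stripe sits on the crest between the arrowheads, the button is back up, and the tin and pencil haven't moved.

```bash
python3 -c "
from cell import arm
print(arm.sign_off())"
```

```text
the job is handed in; nothing more can be done
None
```

The job is handed in: I rolled the wheel two clicks so the green stripe sits on the crest between the arrowheads, pressed the start button right down and let it spring back, and the arm is clear after about 14 s.

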